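# Show the red-capped tube to the tube-foot reader

### The job

First pull the red knob on the tube reader to draw its spring-loaded steel shutter out to its stop, then take the red-capped tube out of the green rack and hold it in the air in front of the uncovered window, foot towards the window, the tube in line with the tilted reader's line of sight (square to its top face) and centred on it, with the foot 50 mm from the window. Finish while still holding it there, still and without the tube touching the reader; leave the rack, the other two tubes, the pot and the marker where they are.

Things in the scene. Friction and masses are not known exactly. Their poses are not given: they have to be found in the camera images.
- red_tube: sample tube, white body 16.6 mm diameter, red screw cap 17.6 mm diameter on the top 18 mm; 98 mm long, 14 to 28 g. Origin at the centre of its flat foot, z towards the cap. Stands upright in a rack cell, foot 4 mm above the bench, cap 22 to 40 mm above the rack's top; pulls straight up and out.
- blue_tube: the same tube with a blue cap, standing in the same rack; stays there
- white_tube: the same tube with a white cap, standing in the same rack; stays there
- rack: green open tube rack, 64 (x) x 106 (y) x 62 mm high, 0.5 kg, loose; origin at the centre of its underside, z up. The three tubes stand along one diagonal of its 3 x 5 cells (x, y = -20.5, -41; 0, 0; 20.5, 41 mm in its frame), 46 mm apart, in any order.
- reader_head: tilted white head (108x76x36 mm) of the fixed tube reader. Origin: centre of the round dark window (31 mm) in its top face, 100 mm above the bench; z: line of sight, square out of the face, 20 deg from vertical towards the robot; -x: downhill in the face, the way the shutter pulls; y level. 6 mm high rails at y = +-26.5 mm beside the shutter; head ends at x = -62, +46 mm.
- shutter (a joint): travel of the steel shutter plate along the head's -x, in m: 0 covers the window, 0.045 is drawn out to its stop. A weak spring pulls it back but friction holds it where it is left; pulling takes about 3 to 4 N. It starts a few mm open at most.
- knob (a point): point on the axis of the red knob on the shutter, 15 mm above the plate; the knob is a round post 13 mm thick (15 mm at its head), 25 mm tall, along the head's z, so its top is 10 mm above this point. Axes parallel to the head's. Moves with the shutter. The plate's top is 5 mm above the head's face.
- pot: small white pot with a green screw cap, 46 mm diameter, 72 mm high, loose, standing on the bench; origin at the centre of its underside; a bystander
- marker: white marker pen with a blue cap, 12 mm thick, 135 mm long along its y, lying loose on the bench; origin at the middle of its underside; a bystander

How it is judged:
By the outcome, as a careful person would: the job done as asked, in the order asked, and still so for the second after the job is handed in, while the arm keeps its last pose, push and grip.
It also fails if it takes over 53 s, if anything falls off the work surface, if the arm or the gripper's body presses on something with over 40 N, if the wrist force passes 120 N, or if a joint passes its speed limit or range.

### The arm

A 6-joint arm with a two-finger parallel gripper is mounted at the origin on a cart in front of the work surface, level with it; the furniture and walls round the work are solid. World frame = base frame: x ahead of the robot, y to its left, z up, the work surface at z = 0. Lengths are in mm, angles in degrees, forces in N, time in s.
With the tool pointing down it reaches from about 375 to 925 mm from the base axis. Payload 5.7 kg.
Tool frame: the origin (TCP) lies on the mounting face of the last link; the fingertips stand 173 mm ahead of it and the grasp point (between the pads) lies 155 mm ahead of it; z points along the fingers, y is the line along which they close (so a half turn about z gives the same grasp; the last joint's range is limited). The gripper opens to 85 mm and grips with 20 to 120 N. Pads are 22 mm wide; open, the fingers measure 114 mm over their backs; the gripper's body (76 mm by 85 mm) begins 54 mm behind the grasp point. The pads swing forward as they close: fully open they stand 13 mm farther back than shut.
Start: joints at [58.608, 20.558, 86.54, -0, 72.909, -6.595], TCP at [251.647, 544.664, 404.667] pointing down, gripper open.
Joint ranges: [-170.27, 170.27], [-57.76, 135], [12.27, 136.19], [-55.21, 235.2], [11.17, 155.16], [-170.74, 170.74]. Speed limits (degrees/s): [136.94, 136.94, 180, 180, 180, 180].

### API

Orientations are given as a 3x3 rotation matrix whose columns are the frame's x, y, z axes.
In Python, from cell import ctrl gives the robot as it stands.
- The arm moves only by the tool drive_effector, called after "Emit:" by a JSON object that holds its "method" and its "body". Schema: {"type":"object","properties":{"moves":{"type":"array","items":{"type":"array","prefixItems":[{"type":"array","items":{"type":"number"},"minItems":3,"maxItems":3},{"type":"array","items":{"type":"number"},"minItems":3,"maxItems":3}],"minItems":2,"maxItems":2},"minItems":1,"maxItems":5},"finger_gap":{"type":"number"},"only":{"type":"string"},"quiet":{"type":"boolean"},"lines":{"type":"string"}},"required":["moves"],"additionalProperties":false}. moves is a list of rows, 1 to 5 of them, each written [[dx, dy, dz], [rx, ry, rz]]: dx, dy, dz in mm, then a rotation vector rx, ry, rz in degrees; each row shifts and turns the commanded pose from where the row before left it, along the tool's axes as they then stand; what a row does not reach is not made up. A row lasts 1/8 s, in which the tool goes at most 62.5 mm and 10.7 degrees, less where a joint would pass 70% of its speed; a pose out of reach is approached as far as the arm can. finger_gap is the opening from 0.0 (shut) to 1.0 (fully open), set as the call begins (left out keeps the last). The fingers move at their own pace and stop on an object; the grip force is fixed at half the most. Time passes only in rows, so rows that do not move let the fingers close. The tool returns the time, the measured TCP pose, the force, the opening and the grip force at its end. only (a regular expression) keeps the lines of the reply that match it, lines (a string "A,B") keeps lines A to B, and quiet returns only ok. Input that does not fit is refused with a message, and nothing moves.
- ctrl.get_obs(): the state, without advancing time (a new reading comes with each control period).
- ctrl.snapshot(name): name is "side" or "top"; returns (picture, depth): 384x512x3 uint8, red, green, blue; 384x512 float32, mm along the optical axis (not along the pixel's ray), 0 where there is no reading.
- ctrl.camera_info(name): a dict with "vertical_fov" (degrees; the focal length in pixels is half the picture's height over the tangent of half this angle, whatever the lens; pixels are square), "cx", "cy" (the principal point, pixels), "cam_to_world" (4x4, takes a point from camera to world coordinates). Camera axes: x right, y up, looking along -z (the intrinsics and any distortion apply to the point x, -y, -z); pixel columns grow to the right and rows downward; lengths in mm; the calibration is good to about 2 mm. A picture is of the moment at which its call begins. camera_info takes no time and is no camera call.
- ctrl.close_job(): hands the job in; it is judged then, once.
The state is a dict: "time": time; "joints": joint angles; "dq": joint speeds; "effort": joint torques, N m; "position": TCP position; "orientation": TCP orientation; "ft_force": force on the tool from outside, world axes, zero at the start; "ft_torque": the same for the moment, N m; "width": opening from 0.0 (shut) to 1.0 (fully open); "gripper_force": force on a finger pad.
Only numpy, scipy, OpenCV 4.12 (cv2) and the standard library are available. Lean on these libraries where they do the work, as an engineer would, in place of code of your own. Each camera call takes 0.05 s, during which the arm holds its last target. There are 200 camera calls.

## Working session

There is one attempt and no reset: what is moved stays moved. The work goes in short steps, Python scripts to look and compute and a tool call to move; the robot and the scene stay as the last step left them, time stands still between calls to the robot, and variables do not carry over. Pictures are saved under pics/ and viewed, at most 10 in all, crops included, and the job is handed in when it is done.

```bash
ls; mkdir -p pics; python3 - <<'E'
from cell import ctrl
import cv2,numpy as np
ims=[]
for n in("side","top"):
    p,d=ctrl.snapshot(n); np.savez(f"pics/{n}0.npz",p=p,d=d)
    cv2.imwrite(f"pics/{n}0.png",p[:,:,::-1])
    i=ctrl.camera_info(n); print(n,{k:(np.round(v,3).tolist() if k=="cam_to_world" else v) for k,v in i.items()}, (d>0).mean())
o=ctrl.get_obs(); print(o)
E
```

```text
cell.py
pics
side {'vertical_fov': 44.74233316473237, 'cx': 251.86459863452365, 'cy': 189.33705188660892, 'cam_to_world': [[-0.982, 0.109, -0.157, 396.495], [-0.191, -0.617, 0.763, 431.123], [-0.014, 0.779, 0.627, 698.874], [0.0, 0.0, 0.0, 1.0]]} 0.9959615071614584
top {'vertical_fov': 49.01869055325852, 'cx': 259.5165052214388, 'cy': 189.26945707224147, 'cam_to_world': [[-0.007, 0.989, -0.146, 424.25], [-0.999, -0.002, 0.033, -281.132], [0.033, 0.146, 0.989, 919.437], [0.0, 0.0, 0.0, 1.0]]} 0.9960734049479166
{'time': 0.1, 'joints': array([ 5.86068197e+01,  2.05920382e+01,  8.65944951e+01,  5.98299102e-04,
        7.29101272e+01, -6.59417013e+00]), 'dq': array([-0.22862346, -0.05359075, -0.02410011, -0.02711669,  0.01339173,
       -0.00539884]), 'effort': array([ 5.69720851e-04, -5.28646123e+01, -2.79353303e+01, -2.76217188e-04,
        4.89360391e-03,  3.27201008e-05]), 'position': array([251.47902576, 544.37191883, 403.94445836]), 'orientation': array([[-9.07783344e-01,  4.19438451e-01, -8.87314744e-04],
       [ 4.19439340e-01,  9.07782232e-01, -1.43488288e-03],
       [ 2.03643509e-04, -1.67473749e-03, -9.99998577e-01]]), 'ft_force': array([-0.12271877, -0.05231682, -1.02052092]), 'ft_torque': array([-0.02072624,  0.01885301, -0.01775476]), 'gripper_force': 0.0, 'width': 1.0023359058711587}
```

View pics/side0.png

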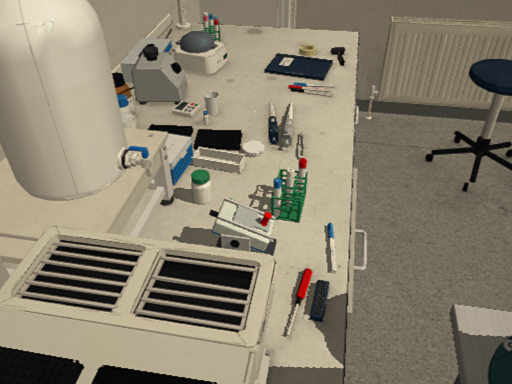

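View pics/top0.png

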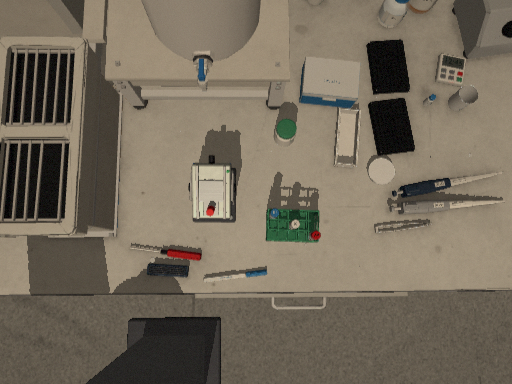

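The side view shows the reader at about (245,225) with its red knob at (267,218), the rack at (290,195) and the red tube's cap at (302,163). The top view shows the reader at (212,192) with the knob at (211,210), the rack at (293,226), and the red cap at (316,236), the blue one at (274,214) and the white one at (295,224). I'll enlarge both around the work.

```bash
cat > h.py <<'E'
import numpy as np,cv2
from cell import ctrl
class V:
    def __init__(s,n,f=None):
        s.n=n
        if f: z=np.load(f); s.p,s.d=z['p'],z['d']
        else: s.p,s.d=ctrl.snapshot(n)
        i=ctrl.camera_info(n); s.f=192/np.tan(np.radians(i['vertical_fov']/2)); s.cx,s.cy=i['cx'],i['cy']; s.T=np.array(i['cam_to_world'])
        s.hsv=cv2.cvtColor(s.p,cv2.COLOR_RGB2HSV)
        v,u=np.mgrid[:384,:512]
        c=np.stack([(u-s.cx)/s.f*s.d,-(v-s.cy)/s.f*s.d,-s.d],-1); s.X=c@s.T[:3,:3].T+s.T[:3,3]
    def ray(s,u,v):
        r=s.T[:3,:3]@np.array([(u-s.cx)/s.f,-(v-s.cy)/s.f,-1]); return s.T[:3,3],r/np.linalg.norm(r)
    def plane(s,u,v,z):
        o,r=s.ray(u,v); return o+r*(z-o[2])/r[2]
    def proj(s,P):
        c=(np.asarray(P)-s.T[:3,3])@s.T[:3,:3]; return s.cx-s.f*c[...,0]/c[...,2], s.cy+s.f*c[...,1]/c[...,2]
    def mask(s,col):
        H,S,Vv=[s.hsv[...,k].astype(int) for k in range(3)]
        return {'red':((H<8)|(H>172))&(S>150)&(Vv>90),'blue':(H>95)&(H<118)&(S>120)&(Vv>80),'green':(H>55)&(H<85)&(S>100)&(Vv>40)}[col]
    def blobs(s,col,lo=8):
        n,l,st,c=cv2.connectedComponentsWithStats(s.mask(col).astype(np.uint8))
        for k in range(1,n):
            if st[k,4]>=lo:
                X=s.X[(l==k)&(s.d>0)]; print(s.n,col,np.round(c[k],2),st[k].tolist(),'X',np.round(np.median(X,0),1),'max z',np.round(X[:,2].max(),1))
def meet(a,b):
    (o,r),(q,t)=a,b; A=np.stack([r,-t],1); k=np.linalg.lstsq(A,q-o,rcond=None)[0]
    p,s=o+k[0]*r,q+k[1]*t; return (p+s)/2,np.linalg.norm(p-s)
E
python3 - <<'E'
from h import *
S=V('side','pics/side0.npz');T=V('top','pics/top0.npz')
for v in(S,T):
    for c in('red','green','blue'): v.blobs(c,12)
a=cv2.resize(S.p[150:280,180:345],None,fx=4.6,fy=4.6,interpolation=cv2.INTER_CUBIC)
b=cv2.resize(T.p[145:290,180:330],None,fx=4,fy=4,interpolation=cv2.INTER_CUBIC)
cv2.imwrite('pics/s1.png',a[:,:,::-1]);cv2.imwrite('pics/t1.png',b[:,:,::-1]);print(a.shape,b.shape)
E
```

```text
side red [215.8  21.4] [214, 19, 4, 6, 20] X [  872.5 -1266.5    98.1] max z 102.8
side red [294.86  86.3 ] [289, 85, 13, 4, 37] X [ 533.8 -954.8   10. ] max z 13.8
side red [302.75 162.35] [299, 158, 8, 10, 55] X [ 455.4 -412.4   99.7] max z 105.1
side red [265.85 218.28] [261, 212, 11, 14, 89] X [ 503.5 -208.3  107.5] max z 116.8
side red [304.32 283.06] [297, 268, 15, 31, 218] X [ 418.4 -146.4   13.7] max z 17.9
side green [210.8   30.84] [208, 28, 9, 6, 25] X [  899.6 -1268.5    59.3] max z 63.7
side green [218.71  35.36] [218, 31, 2, 10, 14] X [  867.2 -1264.8    33.4] max z 61.1
side green [281.49 174.68] [278, 169, 8, 13, 37] X [ 503.7 -425.8   60.6] max z 63.6
side green [199.91 176.43] [192, 170, 17, 14, 205] X [ 677.  -358.9   71.1] max z 74.7
side green [291.34 201.83] [271, 173, 36, 49, 783] X [ 467.5 -347.1   32.6] max z 64.5
side blue [210.8  16. ] [209, 14, 4, 5, 15] X [  905.8 -1322.     97.1] max z 104.0
side blue [167.93  47.48] [164, 43, 7, 9, 27] X [ 1011.1 -1107.8    51.3] max z 58.4
side blue [299.89  83.74] [294, 83, 12, 3, 27] X [ 519.4 -978.3    9.1] max z 14
[... 835 characters left out ...]
1.7
top green [286.14 128.09] [277, 119, 19, 19, 286] X [ 678.2 -366.1   71.6] max z 75.5
top green [290.55 224.98] [266, 209, 53, 33, 1257] X [ 480.1 -375.3   31.3] max z 96.7
top blue [401.85   0.95] [397, 0, 11, 3, 20] X [ 956.6 -617.9   89.8] max z 95.2
top blue [200.97  69.39] [198, 59, 7, 21, 107] X [ 728.3 -206.5  241.6] max z 246.3
top blue [432.84  96.42] [431, 94, 5, 6, 19] X [ 761.3 -696.    40.5] max z 43.6
top blue [326.21 101.44] [301, 96, 54, 12, 270] X [ 752.9 -459.5   26.8] max z 49.7
top blue [274.64 212.6 ] [271, 209, 8, 8, 42] X [ 498.  -338.7  102. ] max z 104.7
top blue [255.37 273.27] [246, 271, 21, 5, 52] X [ 378.9 -301.1   11.2] max z 16.4
(598, 759, 3) (580, 600, 3)
```

View pics/s1.png

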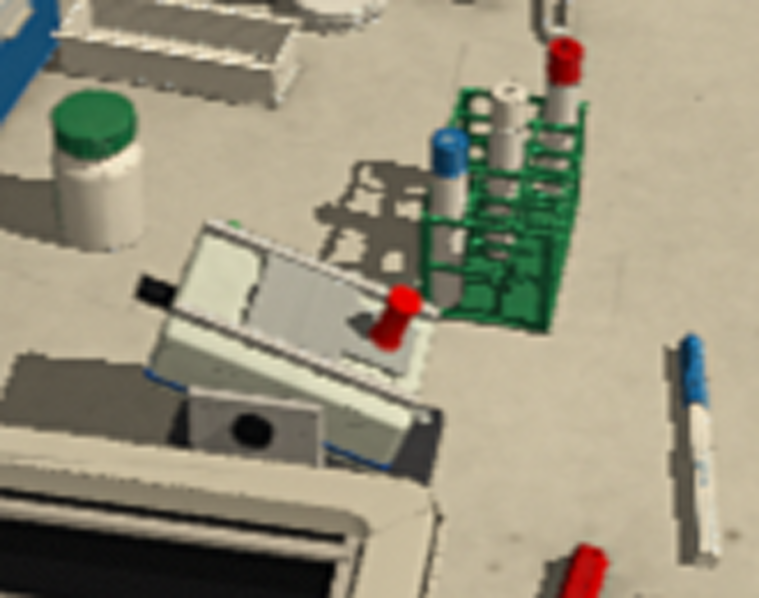

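View pics/t1.png

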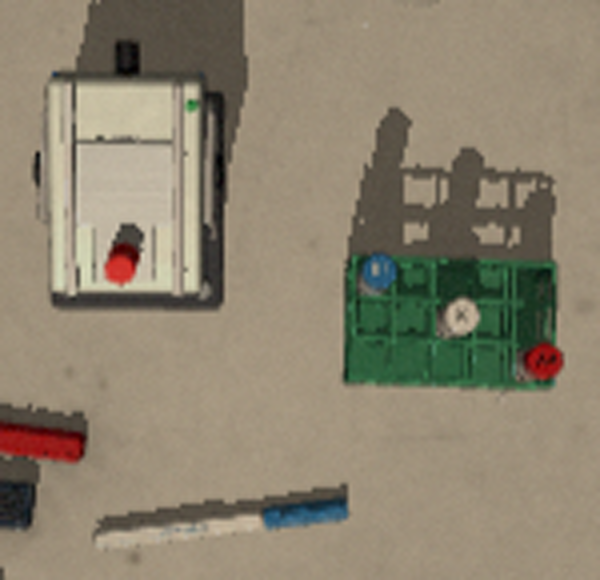

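The crops show the shutter closed over the window, with the knob at its downhill end (crop top (122,265)). The red tube stands in the rack corner at the right-front (crop top (543,362)), and the reader is nearly square to the world axes. Next I'll work out the metric positions.

```bash
python3 - <<'E'
from h import *
S=V('side','pics/side0.npz');T=V('top','pics/top0.npz')
def cen(v,c,box,hi=None):
    x,y,w,h=box; m=np.zeros((384,512),bool); m[y:y+h,x:x+w]=1; m&=v.mask(c); r,q=np.nonzero(m); return q.mean(),r.mean()
for n,c,bs,bt in(('redcap','red',(298,156,10,14),(310,229,13,13)),('knob','red',(259,210,15,18),(203,205,14,14)),('bluecap','blue',(272,176,12,15),(269,207,12,12))):
    p,e=meet(S.ray(*cen(S,c,bs)),T.ray(*cen(T,c,bt))); print(n,p.round(1),'gap',round(e,1))
# head face
for v in(S,T):
    X=v.X; m=(v.d>0)&(abs(X[...,0]-540)<110)&(abs(X[...,1]+210)<75)&(X[...,2]>55)&(X[...,2]<150)
    P=X[m]; best=None; rng=np.random.default_rng(0)
    for _ in range(500):
        a=P[rng.choice(len(P),3,False)]; n=np.cross(a[1]-a[0],a[2]-a[0]); l=np.linalg.norm(n)
        if l<100: continue
        n/=l; n*=np.sign(n[2]); k=abs((P-a[0])@n)<2
        if n[2]>.85 and (best is None or k.sum()>best.sum()): best=k
    for _ in range(3):
        c=P[best].mean(0); n=np.linalg.svd(P[best]-c)[2][2]; n*=np.sign(n[2]); best=abs((P-c)@n)<3
    print(v.n,len(P),best.sum(),'n',n.round(3),'tilt',np.degrees(np.arccos(n[2])).round(1),'yaw',np.degrees(np.arctan2(-n[1],-n[0])).round(1),'c',c.round(1))
    k=abs((P-c)@n)<9; Q=P[k]
    print(' world bbox',Q.min(0).round(1),Q.max(0).round(1))
    y=np.cross(n,[1,0,0]);y/=np.linalg.norm(y);x=np.cross(y,n)
    q=np.stack([(Q-c)@x,(Q-c)@y],1).astype(np.float32); r=cv2.minAreaRect(q); print(' rect',r, 'centre',(c+x*r[0][0]+y*r[0][1]).round(1))
# rack
for v in(S,T):
    P=v.X[v.mask('green')&(v.d>0)]; P=P[(abs(P[:,2]-62)<4)&(abs(P[:,0]-480)<60)&(abs(P[:,1]+375)<75)]
    print(v.n,'rack top',len(P),cv2.minAreaRect(P[:,:2].astype(np.float32)),np.median(P[:,2]))
for z in (0,62):print(T.plane(T.cx,T.cy,z))
o=ctrl.get_obs()
E
```

```text
redcap [ 455.2 -418.2   94.4] gap 0.4
knob [ 502.2 -211.8  104.6] gap 1.7
bluecap [ 498.8 -338.6   94.7] gap 1.3
side 2434 1021 n [-0.295  0.093  0.951] tilt 18.0 yaw -17.4 c [ 545.2 -205.5  100.9]
 world bbox [ 490.8 -250.5   73.6] [ 595.4 -168.4  121.4]
 rect ((-3.9815635681152344, -3.065784454345703), (81.60038757324219, 107.9686279296875), 86.90079498291016) centre [ 541.4 -208.7  100.1]
top 2362 1247 n [-0.267  0.018  0.963] tilt 15.5 yaw -3.8 c [ 548.3 -212.4  102.9]
 world bbox [ 489.8 -251.3   78.2] [ 594.5 -171.4  121.3]
 rect ((-7.824729919433594, 1.340240478515625), (79.3569107055664, 106.87077331542969), 89.11132049560547) centre [ 540.7 -211.1  100.7]
side rack top 231 ((477.47784423828125, -377.1225891113281), (110.08158874511719, 61.75196838378906), 87.6961669921875) 61.54550653765182
top rack top 415 ((477.2744140625, -377.2015686035156), (104.16004943847656, 63.59716796875), 87.86028289794922) 61.83935703429427
[ 559.81062108 -312.27120142    0.        ]
[ 550.66938378 -310.17140646   62.        ]
```

```bash
python3 - <<'E'
from h import *
from scipy.optimize import brentq
S=V('side','pics/side0.npz');T=V('top','pics/top0.npz')
for v,box in((S,(205,195,280,260)),(T,(185,155,242,228))):
    L=cv2.createLineSegmentDetector().detect(cv2.cvtColor(v.p,cv2.COLOR_RGB2GRAY))[0][:,0]
    for l in L:
        if not(box[0]<min(l[0],l[2]) and max(l[0],l[2])<box[2] and box[1]<min(l[1],l[3]) and max(l[1],l[3])<box[3]): continue
        ln=np.hypot(l[0]-l[2],l[1]-l[3])
        if ln<22: continue
        m=np.cross(v.ray(*l[:2])[1],v.ray(*l[2:])[1]); m/=np.linalg.norm(m)
        c,s=np.cos(np.radians(20)),np.sin(np.radians(20))
        f=lambda a:m@[c*np.cos(a),c*np.sin(a),s]
        g=lambda a:m@[-np.sin(a),np.cos(a),0]
        out=[]
        for k in(f,g):
            try: out.append(round(np.degrees(brentq(k,-.5,.5)),1))
            except ValueError: out.append(None)
        print(v.n,l.round(1),'len',round(float(ln),1),'yaw if x-edge/y-edge',out)
# furniture heights
for v in(S,T):
    X=v.X[v.d>0]
    for y0 in range(-300,700,100):
        for x0 in range(100,900,200):
            k=(X[:,1]>=y0)&(X[:,1]<y0+100)&(X[:,0]>=x0)&(X[:,0]<x0+200)
            if k.sum()>20 and X[k,2].max()>60: print(v.n,'y',y0,'x',x0,'maxz',X[k,2].max().round(),end='; ')
    print()
# knob top centre / base: rows of knob mask in side
for v in (S,T):
    m=v.mask('red')&(abs(v.X[...,0]-500)<25)&(abs(v.X[...,1]+211)<20); P=v.X[m]
    print(v.n,'knob cloud',P.min(0).round(1),P.max(0).round(1))
E
```

```text
side [272.1 254.4 249.3 250.8] len 23.0 yaw if x-edge/y-edge [np.float64(17.9), None]
side [219.5 216.6 275.  238.5] len 59.7 yaw if x-edge/y-edge [np.float64(-0.3), None]
side [269.  239.1 218.2 219.1] len 54.6 yaw if x-edge/y-edge [np.float64(-0.3), None]
side [215.9 222.5 266.  242.2] len 53.9 yaw if x-edge/y-edge [np.float64(-0.3), None]
side [224.  197.8 246.9 206.8] len 24.6 yaw if x-edge/y-edge [np.float64(-0.1), None]
side [246.9 236.6 221.7 232.9] len 25.5 yaw if x-edge/y-edge [np.float64(19.5), None]
top [228.7 199.4 229.  170.6] len 28.8 yaw if x-edge/y-edge [np.float64(-1.3), None]
top [191.9 217.4 230.6 217.8] len 38.8 yaw if x-edge/y-edge [None, np.float64(-0.8)]
top [237.6 173.  235.2 205.7] len 32.8 yaw if x-edge/y-edge [np.float64(-4.7), None]
top [228.1 165.3 193.1 164.9] len 35.0 yaw if x-edge/y-edge [None, np.float64(-0.6)]
top [232.4 203.1 233.2 171.9] len 31.2 yaw if x-edge/y-edge [np.float64(-2.0), None]
top [191.3 166.9 192.6 214.4] len 47.5 yaw if x-edge/y-edge [np.float64(-0.1), None]
top [233.1 221.9 193.1 221.7] len 40.0 yaw if x-edge/y-edge [None, np.floa
[... 664 characters left out ...]
xz 252.0; side y 100 x 700 maxz 251.0; side y 200 x 300 maxz 265.0; side y 200 x 500 maxz 265.0; side y 200 x 700 maxz 265.0; 
top y -300 x 300 maxz 116.0; top y -300 x 500 maxz 121.0; top y -300 x 700 maxz 383.0; top y -200 x 300 maxz 90.0; top y -200 x 500 maxz 121.0; top y -200 x 700 maxz 382.0; top y -100 x 300 maxz 234.0; top y -100 x 500 maxz 235.0; top y -100 x 700 maxz 234.0; top y 0 x 300 maxz 236.0; top y 0 x 500 maxz 235.0; top y 0 x 700 maxz 235.0; top y 100 x 300 maxz 234.0; top y 100 x 500 maxz 235.0; top y 100 x 700 maxz 235.0; top y 200 x 700 maxz 131.0; 
side knob cloud [ 494.8 -218.4   89.4] [ 512.  -204.5  116.8]
top knob cloud [ 493.6 -219.    90.9] [ 508.  -205.5  117.4]
```

```bash
python3 - <<'E'
from h import *
S=V('side','pics/side0.npz');T=V('top','pics/top0.npz')
print('uphill edge',T.plane(210.6,165.1,115.7).round(1),'downhill',T.plane(211,217.6,78.8).round(1),T.plane(213,221.8,78.8).round(1))
# sides at mid of head (face z ~100 / rail top ~106)
print('left',T.plane(192,190,100).round(1),T.plane(196.4,191,105.6).round(1),T.plane(198.8,191,105).round(1),'right',T.plane(225.65,191,105).round(1),T.plane(228.9,190,100).round(1))
for u,v in((219.5,216.6),(275,238.5),(218.2,219.1),(269,239.1),(224,197.8),(246.9,206.8)):
    print('side pt',u,v,[S.plane(u,v,z).round(1).tolist() for z in (80,100,120)], S.X[int(v)-1,int(u)].round(1))
X=np.concatenate([S.X[S.d>0],T.X[T.d>0]]); k=(X[:,2]>150)&(X[:,1]>-170)&(X[:,1]<0)&(X[:,0]<650)&(X[:,0]>250); print('incub min y,x',X[k].min(0))
k=(X[:,2]>150)&(X[:,1]>0)&(X[:,1]<400)&(X[:,0]<650)&(X[:,0]>150); print(X[k].min(0),X[k].max(0))
# knob top disc
for v in(S,T):
    m=v.mask('red')&(abs(v.X[...,0]-500)<25)&(abs(v.X[...,1]+211)<20)&(v.X[...,2]>111); r,q=np.nonzero(m); print(v.n,'kn top px',q.mean(),r.mean(),v.X[m].mean(0).round(1),m.sum())
E
```

```text
uphill edge [ 590.3 -213.8  115.7] downhill [ 491.4 -212.5   78.8] [ 483.  -216.6   78.8]
left [ 543.9 -176.7  100. ] [ 541.1 -185.9  105.6] [ 541.2 -190.5  105. ] right [ 541.1 -242.6  105. ] [ 543.7 -248.7  100. ]
side pt 219.5 216.6 [[598.4, -227.2, 80.0], [591.9, -205.9, 100.0], [585.4, -184.7, 120.0]] [ 589.8 -196.6  112.7]
side pt 275 238.5 [[481.2, -186.2, 80.0], [478.5, -166.3, 100.0], [475.8, -146.3, 120.0]] [ 493.1 -272.4   -2. ]
side pt 218.2 219.1 [[599.2, -219.7, 80.0], [592.6, -198.6, 100.0], [586.1, -177.6, 120.0]] [ 588.1 -183.4  117.2]
side pt 269 239.1 [[492.0, -182.7, 80.0], [488.9, -162.8, 100.0], [485.8, -143.0, 120.0]] [ 492.3 -184.4   81.1]
side pt 224 197.8 [[603.4, -285.2, 80.0], [596.7, -262.1, 100.0], [590.0, -238.9, 120.0]] [ 6.318e+02 -3.847e+02 -4.000e-01]
side pt 246.9 206.8 [[551.0, -265.6, 80.0], [546.0, -243.1, 100.0], [541.0, -220.6, 120.0]] [ 548.9 -248.7   99.4]
incub min y,x [454.06080527  -9.41048247 164.30339944]
[4.50971613e+02 1.40477227e-02 1.50009398e+02] [649.98897722 235.55475056 265.412154  ]
side kn top px 267.05405405405406 215.13513513513513 [ 500.7 -211.   113.7] 37
top kn top px 209.6578947368421 211.76315789473685 [ 499.7 -212.7  113.9] 38
```

```bash
cat >> h.py <<'E'
from scipy.linalg import expm,logm
from scipy.spatial.transform import Rotation as Ro
def pose():
    o=ctrl.get_obs(); T=np.eye(4); T[:3,:3]=Ro.from_matrix(o['orientation']).as_matrix(); T[:3,3]=o['position']; return T
def mk(R,p):
    T=np.eye(4);T[:3,:3]=R;T[:3,3]=p;return T
def rows(A,B,n):
    D=np.linalg.inv(A)@B; r=np.real(expm(np.real(logm(D))/n))
    T=A.copy(); tr=[]
    for _ in range(n): T=T@r; tr.append(T[:3,3].copy())
    tr=np.array(tr); print('row',np.r_[r[:3,3],Ro.from_matrix(r[:3,:3]).as_rotvec(degrees=True)].round(2).tolist(),'x',n,'minrad',np.hypot(tr[:,0],tr[:,1]).min().round(),'z',tr[:,2].min().round(),tr[:,2].max().round(),'|d|',np.linalg.norm(r[:3,3]).round(1))
def head(yaw=-0.5,O=(548,-212.5,100)):
    H=Ro.from_euler('ZY',[yaw,-20],degrees=True).as_matrix(); return H,np.array(O)
def down(yawx): # tool x at yawx, pointing down
    a=np.radians(yawx);x=np.array([np.cos(a),np.sin(a),0]);z=np.array([0,0,-1.]);return np.stack([x,np.cross(z,x),z],1)
E
python3 - <<'E'
from h import *
H,O=head();print(H.round(3))
A=pose();A[2,3]+=100
B=mk(down(64),[428,-211.5,420]); rows(A,B,17)
K=O+H@[-40,0.5,26]; R=H@np.diag([1,-1,-1]); 
G=mk(R,K-155*R[:,2]); P=mk(R,G[:3,3]-60*R[:,2]); print(K.round(1),G[:3,3].round(1),P[:3,3].round(1)); rows(B,P,8)
E
```

Emit:
{"method": "drive_effector", "body": {"moves": [[[0, 0, -50], [0, 0, 0]], [[0, 0, -50], [0, 0, 0]], [[-50, -8, 5], [0, 0, 5.4]], [[-50, -8, 5], [0, 0, 5.4]], [[-50, -8, 5], [0, 0, 5.4]]], "finger_gap": 1.0}}

```text
time: 0.72
position: [369.8, 447.8, 489.2]
orientation: [[-0.753, 0.658, -0.0], [0.658, 0.753, -0.0], [-0.0, -0.0, -1.0]]
ft_force: [1.0, 0.7, 0.3]
width: 1.003
gripper_force: 0.0
```

Emit:
{"method": "drive_effector", "body": {"moves": [[[-50, -8, 5], [0, 0, 5.4]], [[-50, -8, 5], [0, 0, 5.4]], [[-50, -8, 5], [0, 0, 5.4]], [[-50, -8, 5], [0, 0, 5.4]], [[-50, -8, 5], [0, 0, 5.4]]]}}

```text
time: 1.35
position: [491.5, 227.9, 464.1]
orientation: [[-0.372, 0.928, -0.001], [0.928, 0.372, -0.0], [-0.0, -0.001, -1.0]]
ft_force: [0.6, 0.2, 0.3]
width: 0.995
gripper_force: 0.0
```

Emit:
{"method": "drive_effector", "body": {"moves": [[[-50, -8, 5], [0, 0, 5.4]], [[-50, -8, 5], [0, 0, 5.4]], [[-50, -8, 5], [0, 0, 5.4]], [[-50, -8, 5], [0, 0, 5.4]], [[-50, -8, 5], [0, 0, 5.4]]]}}

```text
time: 1.98
position: [500.0, -22.9, 439.2]
orientation: [[0.09, 0.996, -0.0], [0.996, -0.09, -0.0], [-0.0, -0.0, -1.0]]
ft_force: [-0.3, -0.0, -0.5]
width: 0.999
gripper_force: 0.0
```

```bash
cat >> h.py <<'E'
def knobpose(H,O,kx,ky,kz,off):
    R=H@np.diag([1,-1,-1]); return mk(R,O+H@[kx,ky,kz]-(155+off)*R[:,2])
E
python3 - <<'E'
from h import *
H,O=head(); rows(pose(),knobpose(H,O,-40,.5,26,60),10)
E
```

```text
row [-22.23, 7.29, 9.7, -1.49, 1.62, 8.44] x 10 minrad 477.0 z 313.0 430.0 |d| 25.3
```

Emit:
{"method": "drive_effector", "body": {"moves": [[[-22.2, 7.3, 9.7], [-1.5, 1.6, 8.44]], [[-22.2, 7.3, 9.7], [-1.5, 1.6, 8.44]], [[-22.2, 7.3, 9.7], [-1.5, 1.6, 8.44]], [[-22.2, 7.3, 9.7], [-1.5, 1.6, 8.44]], [[-22.2, 7.3, 9.7], [-1.5, 1.6, 8.44]]]}}

```text
time: 2.6
position: [496.1, -134.2, 385.0]
orientation: [[0.723, 0.668, 0.175], [0.668, -0.741, 0.066], [0.173, 0.069, -0.982]]
ft_force: [0.2, 0.8, -0.5]
width: 1.003
gripper_force: 0.0
```

Emit:
{"method": "drive_effector", "body": {"moves": [[[-22.2, 7.3, 9.7], [-1.5, 1.6, 8.44]], [[-22.2, 7.3, 9.7], [-1.5, 1.6, 8.44]], [[-22.2, 7.3, 9.7], [-1.5, 1.6, 8.44]], [[-22.2, 7.3, 9.7], [-1.5, 1.6, 8.44]], [[-22.2, 7.3, 9.7], [-1.5, 1.6, 8.44]]]}}

```text
time: 3.22
position: [428.5, -210.0, 313.0]
orientation: [[0.94, -0.011, 0.342], [-0.01, -1.0, -0.006], [0.342, 0.002, -0.94]]
ft_force: [0.3, 0.6, -0.3]
width: 0.995
gripper_force: 0.0
```

Emit:
{"method": "drive_effector", "body": {"moves": [[[0, 0, 0], [0, 0, 0]]]}}

```text
time: 3.35
position: [427.4, -209.2, 312.2]
orientation: [[0.941, -0.007, 0.338], [-0.007, -1.0, -0.003], [0.338, 0.0, -0.941]]
ft_force: [-0.9, 0.4, 0.1]
width: 0.999
gripper_force: 0.0
```

```bash
python3 - <<'E'
from h import *
H,O=head(); rows(pose(),knobpose(H,O,-40,.5,26,0),5);rows(pose(),knobpose(H,O,-40,.5,26,60),1); print(ctrl.get_obs()['joints'].round())
S=V('side');T=V('top')
a=np.hstack([cv2.resize(v.p[y:y+130,x:x+130],None,fx=3,fy=3,interpolation=cv2.INTER_CUBIC) for v,x,y in((S,200,150),(T,150,140))])
cv2.imwrite('pics/k1.png',a[:,:,::-1])
E
```

```text
row [0.18, 0.36, 11.93, -0.0, 0.04, 0.02] x 5 minrad 480.0 z 256.0 301.0 |d| 11.9
row [0.76, 1.79, -0.37, -0.0, 0.22, 0.08] x 1 minrad 477.0 z 313.0 313.0 |d| 2.0
[-40.  14. 115.  21.  37.  36.]
```

View pics/k1.png

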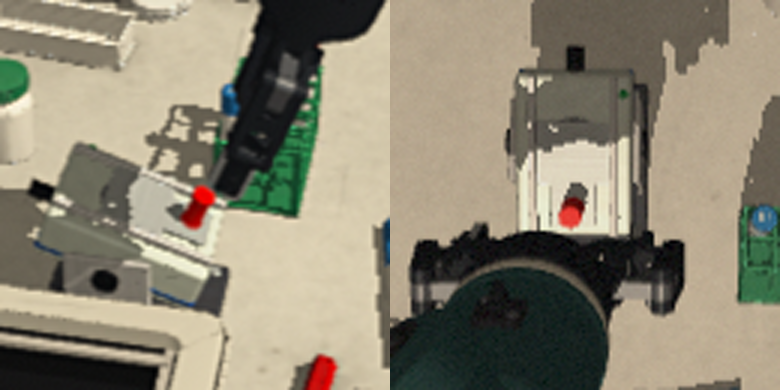

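The gripper stands square behind the knob (knob at (571,210) in the right half, fingers astride it at 430 and 660), so I'll go down over it and close.

Emit:
{"method": "drive_effector", "body": {"moves": [[[0.2, 0.3, 12], [0, 0, 0]], [[0.2, 0.3, 12], [0, 0, 0]], [[0.2, 0.3, 12], [0, 0, 0]], [[0.2, 0.3, 12], [0, 0, 0]], [[0.2, 0.3, 12], [0, 0, 0]]]}}

```text
time: 4.08
position: [450.8, -211.3, 256.5]
orientation: [[0.94, -0.006, 0.341], [-0.005, -1.0, -0.005], [0.341, 0.003, -0.94]]
ft_force: [-0.5, -0.0, -0.1]
width: 1.003
gripper_force: 0.0
```

Emit:
{"method": "drive_effector", "body": {"moves": [[[0, 0, 0], [0, 0, 0]], [[0, 0, 0], [0, 0, 0]], [[0, 0, 0], [0, 0, 0]], [[0, 0, 0], [0, 0, 0]], [[0, 0, 0], [0, 0, 0]]], "finger_gap": 0.0}}

```text
time: 4.7
position: [450.2, -210.9, 257.9]
orientation: [[0.94, -0.006, 0.342], [-0.005, -1.0, -0.004], [0.342, 0.002, -0.94]]
ft_force: [-1.2, 3.3, 6.1]
width: 0.132
gripper_force: 65.7
```

Emit:
{"method": "drive_effector", "body": {"moves": [[[0, 0, 0], [0, 0, 0]], [[0, 0, 0], [0, 0, 0]], [[0, 0, 0], [0, 0, 0]]]}}

```text
time: 5.08
position: [450.3, -210.9, 257.9]
orientation: [[0.94, -0.006, 0.342], [-0.005, -1.0, -0.004], [0.342, 0.002, -0.94]]
ft_force: [-0.9, 2.5, 5.9]
width: 0.132
gripper_force: 65.7
```

```bash
python3 - <<'E'
from h import *
H,O=head(); rows(pose(),knobpose(H,O,-40,.5,26,0),1)
E
```

```text
row [-2.16, 0.27, 0.84, 0.07, 0.02, 0.19] x 1 minrad 496.0 z 256.0 256.0 |d| 2.3
```

Emit:
{"method": "drive_effector", "body": {"moves": [[[-7, 0, -1], [0, 0, 0]], [[-9, 0, 0], [0, 0, 0]], [[-9, 0, 0], [0, 0, 0]], [[-8, 0, 0], [0, 0, 0]], [[-4, 0, 0], [0, 0, 0]]]}}

```text
time: 5.7
position: [415.1, -210.6, 245.5]
orientation: [[0.94, -0.006, 0.341], [-0.006, -1.0, -0.004], [0.341, 0.001, -0.94]]
ft_force: [5.4, 3.7, -5.6]
width: 0.13
gripper_force: 64.9
```

Emit:
{"method": "drive_effector", "body": {"moves": [[[-2, 0, 0], [0, 0, 0]], [[0, 0, 0], [0, 0, 0]]]}}

```text
time: 5.95
position: [413.2, -210.6, 244.8]
orientation: [[0.94, -0.006, 0.341], [-0.005, -1.0, -0.003], [0.341, 0.001, -0.94]]
ft_force: [3.5, 1.8, -6.3]
width: 0.131
gripper_force: 64.9
```

Emit:
{"method": "drive_effector", "body": {"moves": [[[-2, 0, 0], [0, 0, 0]], [[0, 0, 0], [0, 0, 0]]]}}

```text
time: 6.2
position: [412.7, -210.8, 244.7]
orientation: [[0.939, -0.007, 0.343], [-0.006, -1.0, -0.004], [0.343, 0.001, -0.939]]
ft_force: [12.7, 7.2, -6.9]
width: 0.129
gripper_force: 64.3
```

Emit:
{"method": "drive_effector", "body": {"moves": [[[-1.5, 0, 0], [0, 0, 0]], [[0, 0, 0], [0, 0, 0]]]}}

```text
time: 6.45
position: [412.3, -210.9, 244.5]
orientation: [[0.939, -0.007, 0.345], [-0.006, -1.0, -0.004], [0.345, 0.001, -0.939]]
ft_force: [19.7, 9.6, -8.6]
width: 0.125
gripper_force: 63.6
```

Emit:
{"method": "drive_effector", "body": {"moves": [[[-1.5, 0, 0], [0, 0, 0]], [[0, 0, 0], [0, 0, 0]]]}}

```text
time: 6.7
position: [411.9, -211.0, 244.4]
orientation: [[0.938, -0.007, 0.346], [-0.006, -1.0, -0.004], [0.346, 0.001, -0.938]]
ft_force: [26.8, 12.8, -8.7]
width: 0.123
gripper_force: 63.4
```

The force now rises steadily with hardly any travel, so the shutter is at its stop. I'll relax, release, back off and check.

Emit:
{"method": "drive_effector", "body": {"moves": [[[3, 0, 0], [0, 0, 0]], [[0, 0, 0], [0, 0, 0]]]}}

```text
time: 6.95
position: [412.8, -210.7, 244.7]
orientation: [[0.939, -0.006, 0.343], [-0.005, -1.0, -0.004], [0.343, 0.002, -0.939]]
ft_force: [12.9, 7.1, -7.2]
width: 0.128
gripper_force: 64.6
```

Emit:
{"method": "drive_effector", "body": {"moves": [[[0, 0, 0], [0, 0, 0]], [[0, 0, 0], [0, 0, 0]], [[0, 0, 0], [0, 0, 0]], [[0, 0, 0], [0, 0, 0]], [[0, 0, 0], [0, 0, 0]]], "finger_gap": 0.9}}

```text
time: 7.58
position: [411.5, -211.2, 244.5]
orientation: [[0.94, -0.006, 0.342], [-0.005, -1.0, -0.005], [0.342, 0.003, -0.94]]
ft_force: [-0.4, 0.7, 0.5]
width: 0.901
gripper_force: 0.0
```

Emit:
{"method": "drive_effector", "body": {"moves": [[[0, 0, -15], [0, 0, 0]], [[0, 0, -30], [0, 0, 0]], [[0, 0, -40], [0, 0, 0]], [[0, 0, -40], [0, 0, 0]]]}}

```text
time: 8.07
position: [367.9, -210.2, 363.6]
orientation: [[0.94, -0.007, 0.341], [-0.005, -1.0, -0.006], [0.341, 0.004, -0.94]]
ft_force: [0.5, -0.2, 0.1]
width: 0.901
gripper_force: 0.0
```

Emit:
{"method": "drive_effector", "body": {"moves": [[[0, 50, 0], [0, 0, 0]], [[0, 50, 0], [0, 0, 0]], [[0, 50, 0], [0, 0, 0]], [[0, 50, 0], [0, 0, 0]], [[0, 0, 0], [0, 0, 0]]]}}

```text
time: 8.7
position: [367.2, -414.2, 363.7]
orientation: [[0.94, -0.01, 0.342], [-0.007, -1.0, -0.01], [0.342, 0.007, -0.94]]
ft_force: [-0.1, 0.3, -0.3]
width: 0.899
gripper_force: 0.0
```

```bash
python3 - <<'E'
from h import *
S=V('side');T=V('top')
for v in(S,T): np.savez(f'pics/{v.n}2.npz',p=v.p,d=v.d)
a=np.hstack([cv2.resize(v.p[y:y+130,x:x+100],None,fx=4,fy=4,interpolation=cv2.INTER_CUBIC) for v,x,y in((S,205,150),(T,165,140))])
cv2.imwrite('pics/k2.png',a[:,:,::-1])
for v in(S,T): v.blobs('red',15)
E
```

```text
side red [215.8  21.4] [214, 19, 4, 6, 20] X [  871.7 -1265.8    97.3] max z 103.1
side red [294.86  86.3 ] [289, 85, 13, 4, 37] X [ 533.7 -954.7   10.2] max z 14.2
side red [302.75 162.35] [299, 158, 8, 10, 55] X [ 455.2 -412.2  100. ] max z 104.7
side red [284.96 226.33] [280, 220, 11, 14, 89] X [ 466.1 -207.2   93.3] max z 103.3
side red [304.32 283.06] [297, 268, 15, 31, 218] X [ 418.3 -146.3   13.9] max z 17.7
top red [459.8   73.27] [458, 72, 5, 4, 15] X [ 825.3 -771.9   19.6] max z 22.1
top red [209.91 231.39] [207, 228, 8, 8, 46] X [ 463.7 -212.6  100.1] max z 104.3
top red [315.44 234.98] [311, 231, 10, 9, 59] X [ 454.9 -416.4  101.5] max z 105.2
top red [183.25 254.73] [167, 250, 34, 11, 215] X [ 417.8 -149.1   13.8] max z 20.0
```

View pics/k2.png

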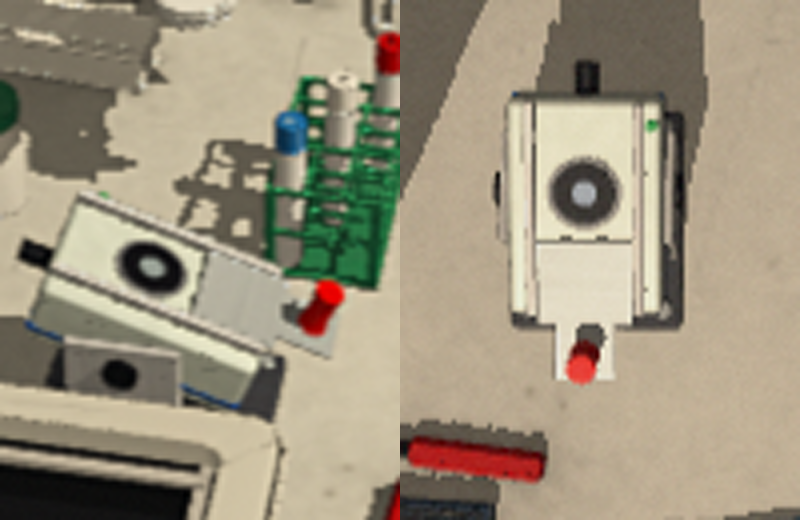

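The shutter is fully drawn and the window is uncovered: its centre is near (152,268) in the left half and (585,192) in the right half of the picture. Now I'll measure the window and plan the tube grasp.

```bash
python3 - <<'E'
from h import *
S=V('side','pics/side2.npz');T=V('top','pics/top2.npz')
c=[]
for v,(x,y) in((S,(243,217)),(T,(211,188))):
    g=cv2.resize(cv2.cvtColor(v.p,cv2.COLOR_RGB2GRAY)[y-14:y+15,x-14:x+15],None,fx=8,fy=8,interpolation=cv2.INTER_CUBIC)
    C=max(cv2.findContours((g<140).astype(np.uint8),cv2.RETR_EXTERNAL,cv2.CHAIN_APPROX_NONE)[0],key=cv2.contourArea)
    e=cv2.fitEllipse(C); u=((e[0][0]+.5)/8-.5+x-14,(e[0][1]+.5)/8-.5+y-14); print(v.n,u,np.array(e[1])/8); c.append(v.ray(*u))
    print(' on z=100',v.plane(*u,100).round(1))
w,gap=meet(*c); print('window',w.round(1),gap)
# tube axis check: caps top discs
for n,cap in(('red',(455,-418)),):
    for v in(S,T):
        m=v.mask('red')&(np.hypot(v.X[...,0]-455,v.X[...,1]+417)<25)&(v.X[...,2]>96); print(v.n,v.X[m].mean(0).round(1),m.sum())
A=pose(); B=mk(down(61),[455,-418,86+155+70]); rows(A,B,7)
E
```

```text
side (242.36709594726562, 216.71187019348145) [12.78385448 18.22411537]
 on z=100 [ 548.8 -213.3  100. ]
top (210.65117645263672, 187.68846321105957) [16.86164093 17.17129517]
 on z=100 [ 548.4 -213.   100. ]
window [ 548.5 -213.   100.3] 0.33933440321824193
side [ 455.6 -414.6  101.2] 35
top [ 454.9 -417.   101.6] 58
row [9.65, 6.31, 9.74, 1.54, -2.56, -8.68] x 7 minrad 563.0 z 311.0 357.0 |d| 15.1
```

Emit:
{"method": "drive_effector", "body": {"moves": [[[9.6, 6.3, 9.7], [1.54, -2.56, -8.68]], [[9.6, 6.3, 9.7], [1.54, -2.56, -8.68]], [[9.6, 6.3, 9.7], [1.54, -2.56, -8.68]], [[9.6, 6.3, 9.7], [1.54, -2.56, -8.68]]]}}

```text
time: 9.3
position: [419.1, -423.6, 336.6]
orientation: [[0.805, 0.574, 0.146], [0.575, -0.817, 0.045], [0.145, 0.048, -0.988]]
ft_force: [0.2, -0.5, -0.6]
width: 0.902
gripper_force: 0.0
```

Emit:
{"method": "drive_effector", "body": {"moves": [[[9.6, 6.3, 9.7], [1.54, -2.56, -8.68]], [[9.6, 6.3, 9.7], [1.54, -2.56, -8.68]], [[9.6, 6.3, 9.7], [1.54, -2.56, -8.68]], [[0, 0, 0], [0, 0, 0]]]}}

```text
time: 9.8
position: [455.6, -416.0, 310.7]
orientation: [[0.483, 0.876, -0.001], [0.876, -0.483, 0.001], [0.0, -0.001, -1.0]]
ft_force: [0.1, 0.6, -0.0]
width: 0.898
gripper_force: 0.0
```

```bash
python3 - <<'E'
from h import *
rows(pose(),mk(down(61),[455,-417.5,245]),5); rows(pose(),mk(down(61),[455,-417.5,311]),1); print(ctrl.get_obs()['joints'].round())
E
```

```text
row [-0.33, 0.05, 13.13, -0.01, -0.0, 0.03] x 5 minrad 617.0 z 245.0 298.0 |d| 13.1
row [-1.66, 0.2, -0.33, -0.06, -0.02, 0.15] x 1 minrad 618.0 z 311.0 311.0 |d| 1.7
[-49.  27.  90.  -0.  63. -20.]
```

Emit:
{"method": "drive_effector", "body": {"moves": [[[-0.3, 0, 13], [0, 0, 0]], [[-0.3, 0, 13], [0, 0, 0]], [[-0.3, 0, 13], [0, 0, 0]], [[-0.3, 0, 13], [0, 0, 0]], [[-0.3, 0, 13], [0, 0, 0]]]}}

```text
time: 10.42
position: [454.4, -419.8, 244.9]
orientation: [[0.484, 0.875, 0.0], [0.875, -0.484, -0.001], [-0.0, 0.001, -1.0]]
ft_force: [0.2, 0.4, 0.1]
width: 0.898
gripper_force: 0.0
```

Emit:
{"method": "drive_effector", "body": {"moves": [[[0, 0, 0], [0, 0, 0]], [[0, 0, 0], [0, 0, 0]], [[0, 0, 0], [0, 0, 0]], [[0, 0, 0], [0, 0, 0]], [[0, 0, 0], [0, 0, 0]]], "finger_gap": 0.0}}

```text
time: 11.05
position: [454.9, -419.9, 246.7]
orientation: [[0.484, 0.875, 0.002], [0.875, -0.484, -0.002], [-0.001, 0.002, -1.0]]
ft_force: [-0.4, 1.5, 3.9]
width: 0.179
gripper_force: 58.4
```

Emit:
{"method": "drive_effector", "body": {"moves": [[[0, 0, 0], [0, 0, 0]], [[0, 0, 0], [0, 0, 0]], [[0, 0, 0], [0, 0, 0]]]}}

```text
time: 11.42
position: [454.9, -419.9, 246.7]
orientation: [[0.484, 0.875, 0.002], [0.875, -0.484, -0.002], [-0.001, 0.002, -1.0]]
ft_force: [-0.4, 0.4, 5.3]
width: 0.181
gripper_force: 58.4
```

Emit:
{"method": "drive_effector", "body": {"moves": [[[0, 0, -10], [0, 0, 0]], [[0, 0, -20], [0, 0, 0]], [[0, 0, -30], [0, 0, 0]], [[0, 0, -40], [0, 0, 0]], [[0, 0, -40], [0, 0, 0]]]}}

```text
time: 12.05
position: [454.2, -419.2, 387.2]
orientation: [[0.484, 0.875, 0.0], [0.875, -0.484, -0.0], [-0.0, 0.0, -1.0]]
ft_force: [0.0, -1.1, -0.8]
width: 0.181
gripper_force: 58.5
```

Emit:
{"method": "drive_effector", "body": {"moves": [[[0, 0, -30], [0, 0, 0]], [[0, 0, 0], [0, 0, 0]], [[0, 0, 0], [0, 0, 0]]]}}

```text
time: 12.42
position: [454.1, -419.1, 415.2]
orientation: [[0.484, 0.875, -0.0], [0.875, -0.484, 0.0], [-0.0, -0.0, -1.0]]
ft_force: [-0.1, 0.8, 0.9]
width: 0.187
gripper_force: 58.5
```

```bash
python3 - <<'E'
from h import *
S=V('side');T=V('top')
for v in(S,T): v.blobs('red',15); np.savez(f'pics/{v.n}3.npz',p=v.p,d=v.d)
a=np.hstack([cv2.resize(v.p[y:y+150,x:x+110],None,fx=3.6,fy=3.6,interpolation=cv2.INTER_CUBIC) for v,x,y in((S,245,75),(T,250,170))])
cv2.imwrite('pics/k3.png',a[:,:,::-1]); print(a.shape)
A=pose(); z=A[:3,2]; print('expected foot',(A[:3,3]+z*(155+86)).round(1),A[:3,3].round(1))
E
```

```text
side red [215.8  21.4] [214, 19, 4, 6, 20] X [  871.5 -1265.7    96.7] max z 104.0
side red [293.04  86.07] [289, 85, 10, 3, 27] X [ 539.8 -956.7    9.9] max z 272.9
side red [306.09  96.5 ] [305, 93, 3, 8, 22] X [ 456.3 -408.4  261.1] max z 269.9
side red [285.06 226.26] [280, 220, 11, 14, 89] X [ 466.2 -207.1   94.1] max z 103.3
side red [304.32 283.06] [297, 268, 15, 31, 218] X [ 418.3 -145.4   13.7] max z 17.6
top red [459.8   73.27] [458, 72, 5, 4, 15] X [ 825.2 -773.1   19.5] max z 22.0
top red [209.85 231.19] [207, 226, 8, 10, 48] X [ 463.7 -212.5  100.1] max z 106.8
top red [183.28 254.66] [167, 250, 34, 10, 219] X [ 417.8 -149.1   13.5] max z 18.6
(540, 792, 3)
expected foot [ 453.8 -418.7  173.4] [ 454.1 -419.   414.4]
```

View pics/k3.png

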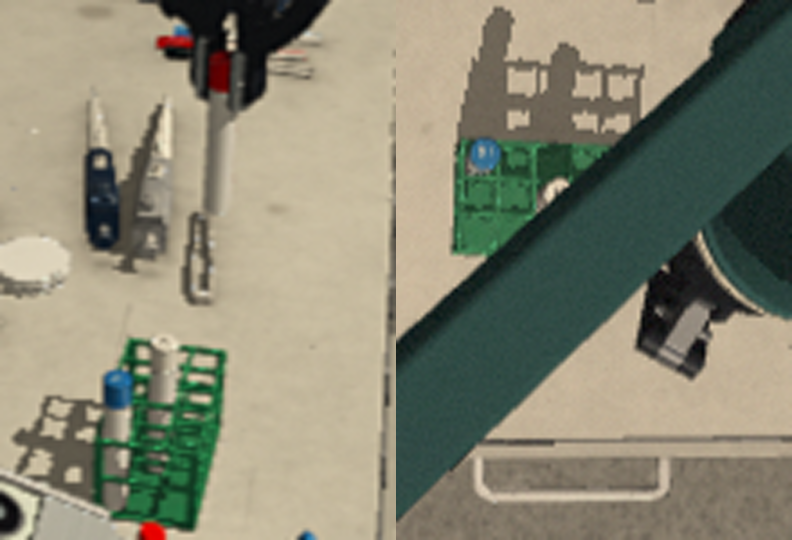

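The tube is out and hangs straight in the gripper, foot at (216,212) in the left half. The other two tubes and the rack haven't moved. On to the reader.

```bash
cat >> h.py <<'E'
def fin(A,L=87.7,off=0,lat=(0,0)):
    H,O=head(-0.5,(548.5,-213.1,100)); n=H[:,2]
    q=Ro.align_vectors([-n],[A[:3,2]])[0].as_matrix()
    return mk(q@A[:3,:3],O+H@[lat[0],lat[1],50+L+155+off])
E
python3 - <<'E' 2>/dev/null
from h import *
A=pose();B=fin(A,off=50);print(B.round(3).tolist());rows(A,B,8)
S=V('side','pics/side3.npz'); print(S.proj([453.8,-418.7,171.7]))
E
```

```text
[[0.455, 0.822, 0.342, 431.294], [0.875, -0.484, -0.003, -212.077], [0.163, 0.301, -0.94, 422.033], [0.0, 0.0, 0.0, 1.0]]
row [21.34, -14.87, -1.4, -2.21, 1.19, 0.0] x 8 minrad 481.0 z 416.0 422.0 |d| 26.0
(np.float64(305.30866874862164), np.float64(132.6467557096998))
```

Emit:
{"method": "drive_effector", "body": {"moves": [[[21.3, -14.9, -1.4], [-2.2, 1.2, 0]], [[21.3, -14.9, -1.4], [-2.2, 1.2, 0]], [[21.3, -14.9, -1.4], [-2.2, 1.2, 0]], [[21.3, -14.9, -1.4], [-2.2, 1.2, 0]]]}}

```text
time: 13.02
position: [442.8, -315.0, 419.3]
orientation: [[0.477, 0.862, 0.174], [0.875, -0.484, -0.0], [0.084, 0.152, -0.985]]
ft_force: [-1.0, 0.6, -0.4]
width: 0.184
gripper_force: 58.6
```

Emit:
{"method": "drive_effector", "body": {"moves": [[[21.3, -14.9, -1.4], [-2.2, 1.2, 0]], [[21.3, -14.9, -1.4], [-2.2, 1.2, 0]], [[21.3, -14.9, -1.4], [-2.2, 1.2, 0]], [[21.3, -14.9, -1.4], [-2.2, 1.2, 0]], [[0, 0, 0], [0, 0, 0]]]}}

```text
time: 13.65
position: [430.2, -210.9, 421.9]
orientation: [[0.454, 0.823, 0.341], [0.876, -0.483, -0.0], [0.164, 0.299, -0.94]]
ft_force: [0.0, -0.4, -0.1]
width: 0.184
gripper_force: 58.7
```

```bash
python3 - <<'E'
from h import *
A=pose();rows(A,fin(A),4)
E
```

```text
row [-0.14, 0.39, 12.57, -0.03, -0.03, 0.0] x 4 minrad 483.0 z 375.0 410.0 |d| 12.6
```

Emit:
{"method": "drive_effector", "body": {"moves": [[[-0.1, 0.4, 12.5], [0, 0, 0]], [[-0.1, 0.4, 12.5], [0, 0, 0]], [[-0.1, 0.4, 12.5], [0, 0, 0]], [[-0.1, 0.4, 12.5], [0, 0, 0]], [[0, 0, 0], [0, 0, 0]]]}}

```text
time: 14.28
position: [449.6, -213.8, 375.3]
orientation: [[0.455, 0.822, 0.341], [0.875, -0.484, -0.001], [0.164, 0.299, -0.94]]
ft_force: [0.6, 0.9, 0.4]
width: 0.18
gripper_force: 58.7
```

```bash
python3 - <<'E'
from h import *
A=pose();B=fin(A);rows(A,B,1)
S=V('side');T=V('top')
for v in(S,T): np.savez(f'pics/{v.n}4.npz',p=v.p,d=v.d)
H,O=head(-.5,(548.5,-213.1,100))
a=[]
for v,x,y in((S,205,120),(T,165,140)):
    v.blobs('red',10)
    for k in(0,50,148): print(v.n,k,np.round(v.proj(O+H[:,2]*k),1))
    a.append(cv2.resize(v.p[y:y+130,x:x+100],None,fx=4,fy=4,interpolation=cv2.INTER_CUBIC))
cv2.imwrite('pics/k4.png',np.hstack(a)[:,:,::-1])
E
```

```text
row [0.83, -1.85, -0.21, -0.08, -0.07, 0.0] x 1 minrad 496.0 z 375.0 375.0 |d| 2.0
side red [215.8  21.4] [214, 19, 4, 6, 20] X [  872.2 -1264.3    96.3] max z 104.5
side red [264.42 163.89] [261, 158, 8, 12, 57] X [ 505.3 -204.5  235.7] max z 241.9
side red [285.01 226.27] [280, 220, 11, 14, 90] X [ 466.3 -206.9   94.3] max z 103.6
side red [304.21 283.04] [297, 268, 15, 31, 224] X [ 418.5 -145.2   13.7] max z 18.1
side 0 [242.5 216.8]
side 50 [250.9 199. ]
side 148 [269.3 159.9]
top red [459.79  73.14] [458, 72, 5, 4, 14] X [ 824.9 -772.6   20.1] max z 22.6
top 0 [210.7 187.6]
top 50 [208.4 193. ]
top 148 [203.1 205.7]
```

View pics/k4.png

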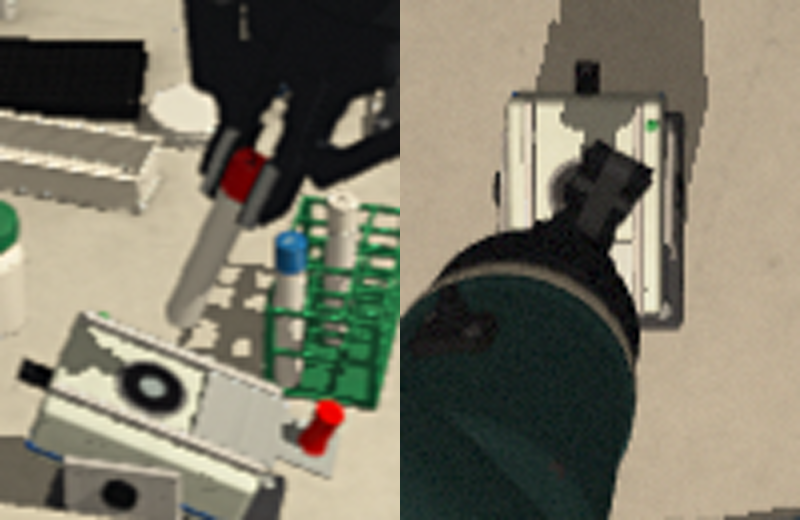

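The tube hangs over the window, its foot near (178,315) in the left half and the window at (152,387). The measured pose is about 2 mm off sideways, so I'll correct that and measure the tube's axis.

Emit:
{"method": "drive_effector", "body": {"moves": [[[0.8, -1.8, -0.2], [0, 0, 0]], [[0, 0, 0], [0, 0, 0]], [[0, 0, 0], [0, 0, 0]]]}}

```text
time: 14.75
position: [448.4, -212.3, 376.9]
orientation: [[0.455, 0.822, 0.344], [0.876, -0.483, -0.003], [0.163, 0.303, -0.939]]
ft_force: [-0.4, -0.4, -0.4]
width: 0.181
gripper_force: 58.7
```

```bash
cat > m.py <<'E'
from h import *
H,O=head(-.5,(548.5,-213.1,100))
ps=[]
for i in range(6):
    S=V('side'); ps.append(pose())
A=ps[-1].copy(); A[:3,3]=np.mean([p[:3,3] for p in ps],0); A[:3,:3]=Ro.from_matrix([p[:3,:3] for p in ps]).mean().as_matrix()
print('sd',np.std([p[:3,3] for p in ps],0).round(2),'mean',A[:3,3].round(2)); rows(A,fin(A),1)
L=(S.X-O)@H   # head coords
m=(np.hypot(L[...,0],L[...,1])<22)&(L[...,2]>40)&(L[...,2]<160)&(S.d>0)&((S.hsv[...,1]<90)&(S.hsv[...,2]>100))
m=m.astype(np.uint8); n,l,st,_=cv2.connectedComponentsWithStats(m); m=l==1+st[1:,4].argmax()
P=L[m]; print('pts',m.sum(),'k range',P[:,2].min().round(1),P[:,2].max().round(1))
# image midline per row vs expected axis
o0,o1=np.array(S.proj(O+H[:,2]*40)),np.array(S.proj(O+H[:,2]*150)); t=(o1-o0)/np.linalg.norm(o1-o0); nn=np.array([-t[1],t[0]])
r,q=np.nonzero(m); xy=np.stack([q,r],1)-o0; a=xy@t; b=xy@nn
c0,c1=S.proj(O+H[:,2]*45),0
for lo in np.arange(np.floor(a.min()),a.max(),5):
    k=(a>=lo)&(a<lo+5)
    if k.sum()>10: print('along',lo+2.5,'side offs px: lo %.1f hi %.1f mid %.2f  depth-med head xyz'%(b[k].min(),b[k].max(),(b[k].min()+b[k].max())/2),np.median(P[k],0).round(1))
print('nn',nn.round(2),'px per 50mm at foot',np.linalg.norm(np.array(S.proj(O+H[:,2]*50))-np.array(S.proj(O))).round(1),'1mm x,y ->',[np.round((np.array(S.proj(O+H@e+H[:,2]*60))-np.array(S.proj(O+H[:,2]*60)))@nn,2) for e in np.eye(3)[:2]])
print('foot end along',a.min(),'expected',(np.array(S.proj(O+H[:,2]*50))-o0)@t)
vd=(S.T[:3,3]-(O+H[:,2]*80)); print('view dir in head',(H.T@vd/np.linalg.norm(vd)).round(2))
E
python3 m.py
```

```text
sd [0.02 0.01 0.09] mean [ 448.42 -212.39  376.67]
row [-0.13, -0.59, 1.51, 0.09, -0.04, -0.0] x 1 minrad 496.0 z 375.0 375.0 |d| 1.6
pts 312 k range 51.1 132.5
along 3.5 side offs px: lo -5.3 hi 2.8 mid -1.21  depth-med head xyz [ 3.1  8.4 57.1]
along 8.5 side offs px: lo -5.6 hi 2.9 mid -1.35  depth-med head xyz [ 3.6  8.3 68.7]
along 13.5 side offs px: lo -5.5 hi 3.0 mid -1.24  depth-med head xyz [ 3.2  8.7 80.1]
along 18.5 side offs px: lo -5.8 hi 3.1 mid -1.33  depth-med head xyz [ 3.2  8.7 91.6]
along 23.5 side offs px: lo -5.7 hi 3.3 mid -1.22  depth-med head xyz [  2.9   8.5 102.6]
along 28.5 side offs px: lo -6.0 hi 5.2 mid -0.40  depth-med head xyz [  3.6   8.8 114.3]
along 33.5 side offs px: lo -10.3 hi 3.9 mid -3.22  depth-med head xyz [  5.6   9.2 125.1]
nn [0.9  0.43] px per 50mm at foot 19.7 1mm x,y -> [np.float64(-0.55), np.float64(0.05)]
foot end along 1.4441697636615447 expected 4.052780034369592
view dir in head [0.07 0.77 0.64]
```

```bash
cat >> m.py <<'E'
from scipy.optimize import least_squares
k=(P[:,2]<112)&(P[:,2]>55)
f=least_squares(lambda c:np.hypot(P[k,0]-c[0]-c[2]*(P[k,2]-85),P[k,1]-c[1]-c[3]*(P[k,2]-85))-8.3,[2,1,0,0],loss='soft_l1'); print('circle axis x,y, slopes deg',f.x[:2].round(2),np.degrees(f.x[2:]).round(2))
F=(abs(L[...,2])<8)&(abs(L[...,0]-28)<10)&(abs(L[...,1])<18)&(S.d>0); print('face bias z (uphill of window)',np.median(L[F],0).round(2),F.sum())
th=np.linspace(0,2*np.pi,73)
for fk in(46,48,50,52,54):
    C=np.array([S.proj(O+H@[2.3+8.3*np.cos(t_),1.5+8.3*np.sin(t_),fk]) for t_ in th]); print('foot k',fk,'min along',((C-o0)@t).min().round(2))
# sub-pixel foot end: profile of grey along the axis
g=cv2.cvtColor(S.p,cv2.COLOR_RGB2GRAY).astype(np.float32)
for dt in(-2,-1,0):
    s=np.arange(-5,9,.5); q=o0+np.outer(s,t)+(dt)*nn; print('prof',dt,cv2.remap(g,q[:,0].astype(np.float32)[None],q[:,1].astype(np.float32)[None],cv2.INTER_LINEAR)[0].round().astype(int).tolist())
E
python3 m.py | tail -12
```

```text
foot end along 1.0178884835628879 expected 4.052780034369592
view dir in head [0.07 0.77 0.64]
circle axis x,y, slopes deg [2.38 1.87] [0.25 0.59]
face bias z (uphill of window) [27.85 -0.16 -0.49] 138
foot k 46 min along -1.2
foot k 48 min along -0.38
foot k 50 min along 0.44
foot k 52 min along 1.26
foot k 54 min along 2.08
prof -2 [174, 205, 203, 198, 196, 196, 197, 199, 199, 198, 197, 191, 179, 157, 136, 128, 121, 120, 121, 122, 122, 122, 122, 122, 122, 121, 121, 120]
prof -1 [164, 196, 212, 203, 193, 196, 199, 200, 203, 203, 200, 194, 181, 164, 148, 136, 134, 132, 132, 133, 133, 133, 133, 133, 133, 133, 133, 130]
prof 0 [177, 201, 209, 208, 200, 193, 184, 175, 179, 190, 188, 179, 165, 155, 151, 148, 147, 146, 145, 146, 146, 146, 146, 147, 148, 148, 147, 145]
```

```bash
python3 - <<'E'
from h import *
H,O=head(); print((pose()[:3,:3].T@H@[-2.35,-2.0,-1.9]).round(2))
E
```

```text
[-2.88 -1.12  1.9 ]
```

Emit:
{"method": "drive_effector", "body": {"moves": [[[-2.9, -1.1, 1.9], [0, 0, 0]], [[0, 0, 0], [0, 0, 0]], [[0, 0, 0], [0, 0, 0]], [[0, 0, 0], [0, 0, 0]]]}}

```text
time: 15.85
position: [446.9, -214.4, 373.9]
orientation: [[0.455, 0.822, 0.343], [0.876, -0.483, -0.003], [0.164, 0.302, -0.939]]
ft_force: [0.2, -0.3, -0.4]
width: 0.183
gripper_force: 58.7
```

```bash
python3 m.py
```

```text
sd [0.01 0.02 0.02] mean [ 446.87 -214.39  373.96]
row [2.76, 0.53, -0.51, 0.08, -0.05, -0.0] x 1 minrad 496.0 z 375.0 375.0 |d| 2.9
pts 311 k range 48.0 130.0
along 3.5 side offs px: lo -4.4 hi 4.2 mid -0.09  depth-med head xyz [ 0.9  7.2 55.2]
along 8.5 side offs px: lo -4.3 hi 4.3 mid -0.02  depth-med head xyz [ 0.8  6.4 66.5]
along 13.5 side offs px: lo -4.1 hi 4.4 mid 0.11  depth-med head xyz [ 0.4  6.9 78.5]
along 18.5 side offs px: lo -4.5 hi 4.1 mid -0.23  depth-med head xyz [ 1.2  7.2 89.7]
along 23.5 side offs px: lo -4.4 hi 4.2 mid -0.08  depth-med head xyz [  0.5   6.8 101. ]
along 28.5 side offs px: lo -4.7 hi 6.5 mid 0.93  depth-med head xyz [  1.1   6.7 112.3]
along 33.5 side offs px: lo -9.0 hi 7.0 mid -0.99  depth-med head xyz [  3.4   6.9 123.2]
nn [0.9  0.43] px per 50mm at foot 19.7 1mm x,y -> [np.float64(-0.55), np.float64(0.05)]
foot end along 1.3921416593937366 expected 4.052780034369592
view dir in head [0.07 0.77 0.64]
circle axis x,y, slopes deg [ 0.15 -0.02] [0.32 0.39]
face bias z (uphill of window) [27.93  0.42 -0.4 ] 137
foot k 46 min along -1.2
foot k 48 min along -0.38
foot k 50 min along 0.44
foot k 52 min along 1.26
foot k 54 min along 2.08
prof -2 [174, 206, 203, 198, 195, 196, 197, 199, 199, 198, 197, 192, 183, 171, 156, 138, 124, 116, 113, 113, 114, 115, 115, 114, 114, 115, 115, 115]
prof -1 [163, 196, 212, 203, 192, 196, 199, 200, 202, 202, 200, 193, 178, 159, 141, 127, 123, 119, 119, 120, 121, 121, 120, 120, 120, 120, 119, 119]
prof 0 [177, 201, 209, 208, 201, 195, 184, 175, 179, 190, 188, 182, 167, 150, 138, 134, 131, 131, 131, 132, 132, 132, 132, 131, 129, 128, 126, 122]
```

The tube axis is within 0.2 mm of the window's axis and 0.5° of parallel, with the foot about 50 mm out. Nothing touches the reader, so I'm handing in.

```bash
python3 -c "
from cell import ctrl
print(ctrl.close_job())"
```

```text
the job is handed in; nothing more can be done
None
```

I drew the shutter out to its stop, and the red tube is now held still about 50 mm (within roughly 1 mm) in front of the uncovered window, on its axis and clear of the reader; the job is handed in at about 16 s, with no verdict returned.

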